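Hang the pin plate on the fixture rail

ROBOT

A 6-joint arm with a two-finger parallel gripper is mounted at the origin on the work surface. World frame = base frame: x ahead of the robot, y to its left, z up, the work surface at z = 0. Lengths are in m, angles in rad, forces in N, time in s.
With the tool pointing down it reaches from about 0.25 to 0.85 m from the base axis. Payload 12.5 kg.
Tool frame: the origin (TCP) lies at the very end of the fingers, on their centre line; the grasp point (between the pads) lies 19 mm behind it; z points along the fingers, y is the line along which they close (so a half turn about z gives the same grasp; the last joint's range is limited). The gripper opens to 93 mm and grips with 3 to 60 N. Pads are 15 mm wide; open, the fingers measure 128 mm over their backs; the gripper's body (75 mm by 188 mm) begins 65 mm behind the grasp point.
Start: joints at [1.061, 0.351, 1.652, -0, 1.139, -0.085], TCP at [0.227, 0.501, 0.219] pointing down, gripper open.
Joint ranges: [-2.75, 2.75], [-0.79, 2.1], [0.01, 2.65], [-1.57, 4.71], [0.07, 3.14], [-2.87, 2.87]. Speed limits (rad/s): [2.22, 2.22, 2.79, 3.14, 3.14, 3.14].

INTERFACE

Orientations are given as a unit quaternion [x, y, z, w].
In Python, from workcell import monitor, vision, close_job gives the robot as it stands.
- The arm moves only by the tool send_rows, never from a script. Its arguments are lists of equal length, an entry for each row: "linear": the shift along the world's x, y, z as a fraction of full scale, a list of three; "rot": the turn, a rotation vector about the world's x, y, z as a fraction of full scale, a list of three; "fingers": the gripper's target within -1 to 1 (shut at 1, half-way at 0, fully open at -1). In form: {"linear": [[dx, dy, dz], ...], "rot": [[wx, wy, wz], ...], "fingers": [fingers, ...]}. A call has 1 to 5 rows; each row shifts and turns the commanded pose from where the row before left it; what a row does not reach is not made up. Full scale, the value 1, is 0.15 m for a shift and 1.5 rad for a turn. A row lasts 1/12 s, in which the tool goes at most 41.7 mm and 7.16 degrees, less where a joint would pass 70% of its speed; a pose out of reach is approached as far as the arm can. A call with a number of a shift or a turn outside -1 to 1 is refused whole. A call with a gripper value outside its range is refused whole. The fingers move at their own pace and stop on an object; "force" is the grip in N (left out, the last holds). Time passes only in rows, so rows that do not move let the fingers close. It gives the time, the measured TCP pose, the force, the opening and the grip force at its end, in the units of the state.
- monitor.sense(): the state, without advancing time (a new reading comes with each control period).
- vision.camera(name): name is "side" or "top" or "wrist"; returns (picture, depth): 400x640x3 uint8, red, green, blue; 400x640 float32, m along the optical axis (not along the pixel's ray), 0 where there is no reading.
- vision.camera_info(name): a dict with "fx", "fy", "cx", "cy" (pixels), "rvec" (rotation vector, rad) and "tvec" (3), from world to camera coordinates, as OpenCV has them. Camera axes: x right, y down, z forward; pixel columns grow to the right and rows downward; lengths in m; the calibration is good to about 2 mm. A picture is of the moment at which its call begins: read the wrist's pose just before it. camera_info takes no time and is no camera call; for the wrist camera it gives the pose at the moment of the call.
- close_job(): hands the job in; it is judged then, once.
The state is a dict: "clock": time; "q": joint angles; "joint_velocities": joint speeds; "joint_torque": joint torques, N m; "tcp_pos": TCP position; "tcp_rot": TCP orientation; "wrist_force": force on the tool from outside, world axes, zero at the start; "moment": the same for the moment, N m; "gripper_width": opening from 0.0 (shut) to 1.0 (fully open); "grip_force": force on a finger pad.
Only numpy, scipy, OpenCV 4.12 (cv2) and the standard library are available. Lean on these libraries where they do the work, as an engineer would, in place of code of your own. Each camera call takes 0.05 s, during which the arm holds its last target. There are 200 camera calls.

TASK

Take the yellow pin plate out of its slotted block and hang it by its round hole on the rail of the green hanger stand, letting go of it while it still hangs well clear of the green back panel. Then push it back along the rail until it hangs flat against the panel, and leave it hanging there at rest. Leave the blue plate standing in its block, and do not disturb the jar or the screwdriver.

Things in the scene. Friction and masses are not known exactly. Their poses are not given: they have to be found in the camera images.
- yellow_plate: Rigid yellow plate with a field of small brass pins (nearly flush), 110 mm wide (its y) x 180 mm tall (its z) x 10 mm thick (its x), about 0.28 kg, the same from both sides. It starts upright, its lower edge 12 mm above the table, standing loosely in the slot of one of two black blocks. Origin: middle of its lower edge.
- yellow_plate_hole (a point): Centre of the yellow plate's round through hole, 34 mm in diameter, at mid-thickness: 120 mm above the plate's lower edge, 60 mm below its upper edge. Axes as the plate's; the hole runs along x.
- blue_plate: Blue plate of the same size and shape, standing in the other block (the two blocks may be swapped); it stays there. Origin: middle of its lower edge; x is its thickness, z up.
- block_a: Fixed black block, 60 mm (x) x 150 mm (y) x 45 mm high, holding the yellow plate: a slot along its y, 13 mm wide, 126 mm long, 33 mm deep, open at the top, so the plate comes out straight up. Origin: centre of its underside.
- block_b: The same kind of block, holding the blue plate. Origin: centre of its underside.
- hanger: Fixed hanger stand. Dark base plate 200 mm (x) x 150 mm (y) x 12 mm; on it a green upright back panel 120 mm wide (y), 12 mm thick, top at 210 mm above the table, its front face 60 mm to +x of the origin. From that face a straight, level steel rail, 12 mm in diameter, runs 125 mm along the stand's -x, its axis 170 mm above the table. Origin: centre of the base's underside.
- rail_root (a point): Point where the rail's axis meets the front face of the back panel; axes as the hanger's (rail runs along -x, z up). A plate flat against the panel has its hole centre at x = -5 mm and, hanging, z = -11 mm here.
- rail_tip (a point): Free end of the rail, on its axis; the last 6 mm are a red cap 18 mm in diameter, over which the plate's hole passes with 8 mm to spare all round. A hung plate swings and turns freely on the rail: it slides well when pushed at or just below the rail's height on both sides of the rail (two open fingers astride it), and tips or turns aslant when pushed well above the rail or on one side only.
- jar: Bystander: closed jar, 60 mm in diameter, 90 mm high, loose. Origin: centre of its underside.
- screwdriver: Bystander: screwdriver, 190 mm long, lying loose on the table. Origin on the table near its middle; it lies along x.
Not all that is in view belongs to the job. What is meant by the yellow_plate is not pink or turquoise, and is the smaller of those in its own colour.

How it is judged:
By the outcome, as a careful person would: the job done as asked, in the order asked, and still so for the second after the job is handed in, with the robot touching nothing.
It also fails if it takes over 61 s, if anything falls off the work surface, if the arm or the gripper's body presses on something with over 40 N, if the wrist force passes 120 N, or if a joint passes its speed limit or range.

## Working session

There is one attempt and no reset: what is moved stays moved. The work goes in short steps, Python scripts to look and compute and a tool call to move; the robot and the scene stay as the last step left them, time stands still between calls to the robot, and variables do not carry over. Pictures are saved under pics/ and viewed, at most 10 in all, crops included, and the job is handed in when it is done.

Besides the shell and the picture viewer there is one more tool, called in YAML: its name, and indented under it one key for each argument. send_rows: Moves the arm, as the interface text tells. Its arguments: {"type":"object","properties":{"linear":{"type":"array","items":{"type":"array","items":{"type":"number","minimum":-1,"maximum":1}}},"rot":{"type":"array","items":{"type":"array","items":{"type":"number","minimum":-1,"maximum":1}}},"fingers":{"type":"array","items":{"type":"number"}},"force":{"type":"number"}},"required":["linear","rot","fingers"]}

```bash
mkdir -p pics; cat > h.py <<'E'
import numpy as np, cv2
from workcell import monitor, vision, close_job
def grab(name):
    i=vision.camera_info(name); p,d=vision.camera(name)
    R=cv2.Rodrigues(np.array(i['rvec'],float))[0]; t=np.array(i['tvec'],float).ravel()
    v,u=np.mgrid[0:d.shape[0],0:d.shape[1]]
    c=np.stack([(u-i['cx'])/i['fx']*d,(v-i['cy'])/i['fy']*d,d],-1)
    W=(c-t)@R
    W[d==0]=np.nan
    return p,d,W,(i,R,t)
def save(n,p): cv2.imwrite('pics/'+n,cv2.cvtColor(p,cv2.COLOR_RGB2BGR))
E
python3 - <<'E'
from h import *
for n in('top','side'):
    p,d,W,c=grab(n); save(n+'1.png',p); np.savez('/tmp/'+n,p=p,W=W); print(n,c[0],-c[1].T@c[2])
print(monitor.sense())
E
```

```text
top {'fx': 384.395461830841, 'fy': 384.395461830841, 'cx': 326.9986343051936, 'cy': 197.9969728560624, 'rvec': array([ 2.15209886, -2.17613662,  0.13376004]), 'tvec': array([-0.05443425,  0.5980633 ,  1.13465399])} [ 0.46093227 -0.05273543  1.19701416]
side {'fx': 406.578111119494, 'fy': 406.578111119494, 'cx': 315.1062364213531, 'cy': 199.27726171558498, 'rvec': array([ 2.10106353, -0.18373575,  0.07160018]), 'tvec': array([-0.5606631 ,  0.13586471,  1.22035808])} [ 0.41356319 -1.05863998  0.72823283]
{'clock': 0.1, 'q': array([ 1.06141994e+00,  3.51163061e-01,  1.65234098e+00,  1.11894293e-05,
        1.13911946e+00, -8.45651437e-02]), 'joint_velocities': array([ 0.00257965, -0.00424843, -0.00130125,  0.00202335,  0.00039613,
        0.00060931]), 'joint_torque': array([-1.70951030e-04, -4.98028386e+01, -2.85709691e+01,  7.00258906e-02,
        2.37407454e-02, -3.05735171e-05]), 'tcp_pos': array([0.22648857, 0.50086528, 0.2181731 ]), 'tcp_rot': array([ 2.10814329e-01,  9.77525986e-01, -4.91374522e-04, -1.55683389e-04]), 'wrist_force': array([ 0.05395238, -0.06024346, -1.26557974]), 'moment': array([-0.01597488,  0.0226527 ,  0.01079056]), 'grip_force': 0.0, 'gripper_width': 1.0015325151872472}
```

View pics/top1.png

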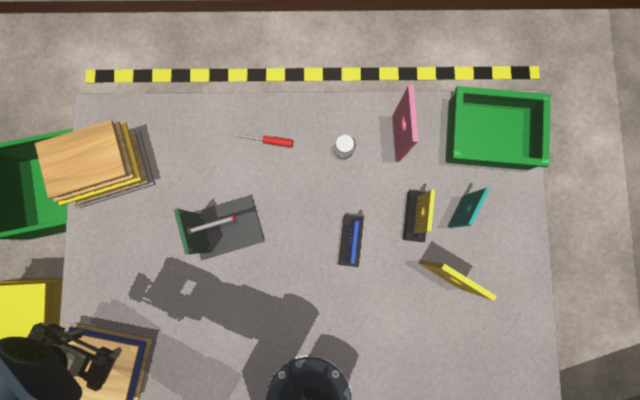

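View pics/side1.png

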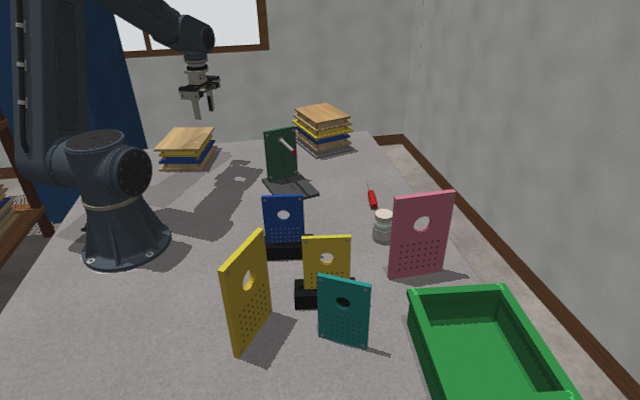

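The top view shows two yellow plates. One stands in a black block at top (425,212) / side (327,262). The other is larger and freestanding at top (465,280) / side (248,290). The smaller one in the block fits the description. The pink and turquoise plates are decoys. The hanger is at top (185–260,225), with its rail pointing right to the red tip at (234,218).

```bash
cat > m.py <<'E'
from h import *
T=np.load('/tmp/top.npz');S=np.load('/tmp/side.npz')
def hsv(p): return cv2.cvtColor(p,cv2.COLOR_RGB2HSV).astype(int)
def rect(n,P): 
    r=cv2.minAreaRect((P[:,:2]*1000).astype(np.float32)); print(n,len(P),'minRect mm',np.round(r[0],1),np.round(r[1],1),round(r[2],2),'z',np.round(np.percentile(P[:,2],[2,50,98]),3))
def pts(D,box,hlo,hhi,s=120,zlo=-1,zhi=9,vmin=40):
    h=hsv(D['p']);W=D['W'];m=np.zeros(h.shape[:2],bool);x0,y0,x1,y1=box;m[y0:y1,x0:x1]=1
    m&=(h[...,0]>=hlo)&(h[...,0]<=hhi)&(h[...,1]>s)&(h[...,2]>vmin)&(W[...,2]>zlo)&(W[...,2]<zhi)
    return W[m]
rect('Ytop',pts(T,(400,180,440,240),20,35,120,.18))
rect('Btop',pts(T,(335,205,370,270),105,130,120,.18))
rect('Yside',pts(S,(300,230,352,292),20,35))
rect('Ybig',pts(S,(215,225,275,360),20,35))
rect('Bside',pts(S,(260,190,306,245),105,130))
rect('pink',pts(S,(380,180,460,285),160,180,60))
rect('paneltop',pts(T,(165,200,205,260),40,90,60,.19))
rect('panelside',pts(S,(255,120,302,190),40,90,60,.05))
rect('redcap T',pts(T,(225,210,242,226),0,8,120,.12)); rect('redcap S',pts(S,(285,140,300,160),0,8,120))
W=T['W']; m=(W[...,2]>.15)&(W[...,2]<.185); m[:,:190]=0;m[:,242:]=0;m[:205]=0;m[240:]=0
P=W[m]; P=P[~np.isnan(P[:,0])];rect('rail T',P); l=cv2.fitLine((P[:,:2]).astype(np.float32),cv2.DIST_HUBER,0,.01,.01).ravel();print(l,np.degrees(np.arctan2(l[1],l[0])))
rect('driver',pts(T,(235,130,295,150),0,10,100)) 
print('jar',np.nanmedian(W[140:152,338:352].reshape(-1,3),0))
save('crop.png',cv2.resize(S['p'][180:370,200:460],None,fx=3,fy=3))
E
python3 m.py
```

```text
Ytop 203 minRect mm [ 544.7 -330. ] [ 10.9 107.3] 82.23 z [0.181 0.192 0.196]
Btop 164 minRect mm [ 464.9 -128.6] [ 10.4 107.2] 82.49 z [0.188 0.192 0.196]
Yside 1930 minRect mm [ 547.4 -203.5] [285.4 109.1] 87.9 z [0.045 0.137 0.192]
Ybig 4182 minRect mm [ 354.8 -232.9] [117.4 471.7] 5.29 z [0.007 0.141 0.241]
Bside 1662 minRect mm [466.   21.3] [333.6 109.7] 88.18 z [0.045 0.123 0.192]
pink 4494 minRect mm [1209.   525.5] [1915.   212.3] 62.04 z [0.005 0.134 0.244]
paneltop 186 minRect mm [495.2 313.1] [114.5  10.4] 15.54 z [0.205 0.21  0.214]
panelside 1108 minRect mm [493.8 308.6] [117.5  21.3] 16.04 z [0.054 0.131 0.209]
redcap T 14 minRect mm [531.6 190.3] [13.2  3.6] 13.16 z [0.168 0.176 0.179]
redcap S 19 minRect mm [533.9 249.4] [136.9  11.6] 86.42 z [0.116 0.171 0.178]
rail T 235 minRect mm [513.8 250.2] [ 27.7 128.9] 23.37 z [0.155 0.175 0.18 ]
[ 0.31209925 -0.9500495   0.515407    0.24623342] -71.81421
driver 230 minRect mm [781.7  93. ] [92.  22.2] 80.75 z [0.001 0.024 0.029]
jar [ 0.74503735 -0.11406153  0.0899969 ]
```

View pics/crop.png

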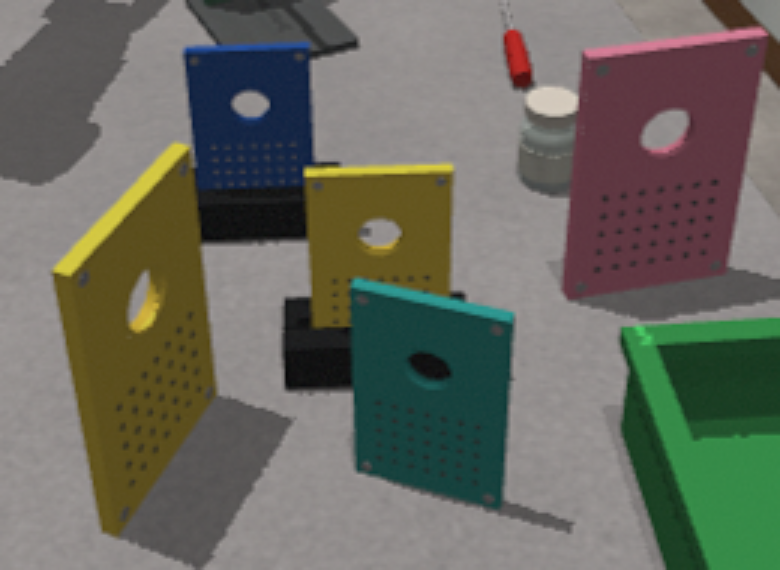

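The crop confirms it: the small yellow plate stands in a black block (crop 310–450 × 170–325), and the big yellow one stands on the table. The sizes agree with the description: top edge 107 × 11 mm at z 0.192, panel top at 0.210, and red cap at the predicted tip position. I'm starting to move.

send_rows:
  linear:
    - [0.02, -0.1, 0.2]
    - [0.08, -0.2, 0.15]
    - [0.09, -0.24, 0.1]
    - [0.09, -0.24, 0.1]
    - [0.09, -0.24, 0.05]
  rot:
    - [0, 0, 0.065]
    - [0, 0, 0.065]
    - [0, 0, 0.062]
    - [0, 0, 0]
    - [0, 0, 0]
  fingers: [-0.2, -0.2, -0.2, -0.2, -0.2]

```text
clock: 0.52
tcp_pos: [0.2824, 0.3468, 0.31]
tcp_rot: [0.068, 0.998, 0.001, 0.001]
wrist_force: [0.6, 0.9, 0.3]
gripper_width: 0.691
grip_force: 0.0
```

send_rows:
  linear:
    - [0.09, -0.24, 0]
    - [0.09, -0.24, 0]
    - [0.09, -0.24, 0]
    - [0.09, -0.24, 0]
    - [0.09, -0.24, 0]
  rot:
    - [0, 0, 0]
    - [0, 0, 0]
    - [0, 0, 0]
    - [0, 0, 0]
    - [0, 0, 0]
  fingers: [-0.2, -0.2, -0.2, -0.2, -0.2]

```text
clock: 0.93
tcp_pos: [0.3496, 0.1663, 0.3086]
tcp_rot: [0.068, 0.998, 0.0, 0.0]
wrist_force: [1.0, 0.2, -0.7]
gripper_width: 0.603
grip_force: 0.0
```

send_rows:
  linear:
    - [0.09, -0.24, 0]
    - [0.09, -0.24, 0]
    - [0.09, -0.24, 0]
    - [0.09, -0.24, 0]
    - [0.09, -0.24, 0]
  rot:
    - [0, 0, 0]
    - [0, 0, 0]
    - [0, 0, 0]
    - [0, 0, 0]
    - [0, 0, 0]
  fingers: [-0.2, -0.2, -0.2, -0.2, -0.2]

```text
clock: 1.35
tcp_pos: [0.4172, -0.0139, 0.3086]
tcp_rot: [0.068, 0.998, 0.0, 0.0]
wrist_force: [0.7, 1.1, 0.1]
gripper_width: 0.599
grip_force: 0.0
```

send_rows:
  linear:
    - [0.09, -0.24, 0]
    - [0.09, -0.24, 0]
    - [0.09, -0.24, 0]
    - [0.09, -0.24, 0]
    - [0.09, -0.24, 0]
  rot:
    - [0, 0, 0]
    - [0, 0, 0]
    - [0, 0, 0]
    - [0, 0, 0]
    - [0, 0, 0]
  fingers: [-0.2, -0.2, -0.2, -0.2, -0.2]

```text
clock: 1.77
tcp_pos: [0.4848, -0.1939, 0.3084]
tcp_rot: [0.069, 0.998, 0.0, -0.0]
wrist_force: [1.0, 0.9, 0.2]
gripper_width: 0.603
grip_force: 0.0
```

send_rows:
  linear:
    - [0.1, -0.227, 0]
    - [0.1, -0.227, 0]
    - [0.1, -0.227, 0]
    - [0.1, -0.227, 0]
    - [0, 0, 0]
  rot:
    - [0, 0, 0]
    - [0, 0, 0]
    - [0, 0, 0]
    - [0, 0, 0]
    - [0, 0, 0]
  fingers: [-0.2, -0.2, -0.2, -0.2, -0.2]

```text
clock: 2.18
tcp_pos: [0.5454, -0.3328, 0.3065]
tcp_rot: [0.07, 0.998, 0.0, -0.001]
wrist_force: [0.2, 0.2, -0.3]
gripper_width: 0.598
grip_force: 0.0
```

```bash
cat > w.py <<'E'
exec(open('m.py').read().split("rect('Ytop'")[0])
p,d,W,c=grab('wrist'); save('w1.png',p); D=dict(p=p,W=W)
s=monitor.sense(); print(s['tcp_pos'],s['tcp_rot'])
P=pts(D,(0,0,640,400),20,35,120,.18,.205)
print(len(P)); rect('Ywrist',P)
rect('turq T',pts(T,(440,180,495,235),80,100,80,.1)); rect('turq S',pts(S,(315,270,375,350),80,100,80,-.1))
rect('big T',pts(T,(415,255,500,305),20,35,120,.1))
E
python3 w.py
```

```text
[ 0.54473023 -0.33037067  0.30673247] [ 6.95372226e-02  9.97578744e-01  4.91078796e-04 -9.91370887e-04]
2055
Ywrist 2055 minRect mm [ 490.1 -339.7] [215.2  41. ] 9.07 z [0.182 0.192 0.202]
turq T 395 minRect mm [ 555.2 -462.3] [ 12.3 109.5] 61.52 z [0.102 0.17  0.184]
turq S 3198 minRect mm [ 570.6 -379.3] [212.  121.5] 73.47 z [0.005 0.1   0.18 ]
big T 667 minRect mm [ 364.1 -401.6] [148.5  14. ] 57.23 z [0.105 0.236 0.244]
```

View pics/w1.png

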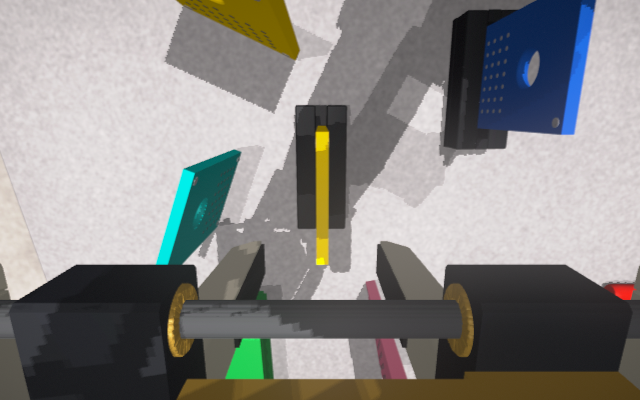

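The plate is at columns 316–328, rows 125–265, centred between the fingers and aligned with them. The turquoise plate (top 0.18) and the big yellow plate are clear of the gripper body. I'm refining the centre with a restricted window.

```bash
sed -i "s/(0,0,640,400),20,35,120,.18,.205/(305,110,340,275),20,35,120,.185,.2/; s/w1/w2/; /turq/d;/big T/d" w.py; python3 w.py
```

```text
[ 0.54447521 -0.32877148  0.30732031] [ 6.89724025e-02  9.97618069e-01  5.56009038e-04 -8.28246293e-04]
1608
Ywrist 1608 minRect mm [ 543.7 -331.3] [ 10.3 110.3] 82.24 z [0.19  0.192 0.193]
```

send_rows:
  linear:
    - [-0.005, -0.012, -0.23]
    - [0, 0, -0.23]
    - [0, 0, -0.23]
    - [0, 0, -0.23]
    - [0, 0, -0.07]
  rot:
    - [0, 0, 0]
    - [0, 0, 0]
    - [0, 0, 0]
    - [0, 0, 0]
    - [0, 0, 0]
  fingers: [-0.2, -0.2, -0.2, -0.2, -0.2]

```text
clock: 2.7
tcp_pos: [0.5418, -0.3274, 0.1556]
tcp_rot: [0.068, 0.998, 0.002, -0.003]
wrist_force: [0.3, -0.0, -0.3]
gripper_width: 0.599
grip_force: 0.0
```

send_rows:
  linear:
    - [0, 0, 0]
    - [0, 0, 0]
    - [0, 0, 0]
    - [0, 0, 0]
    - [0, 0, 0]
  rot:
    - [0, 0, 0]
    - [0, 0, 0]
    - [0, 0, 0]
    - [0, 0, 0]
    - [0, 0, 0]
  fingers: [0.3, 0.6, 1, 1, 1]
  force: 35

```text
clock: 3.12
tcp_pos: [0.5445, -0.3302, 0.1619]
tcp_rot: [0.068, 0.998, -0.001, 0.001]
wrist_force: [-0.3, 0.6, -0.0]
gripper_width: 0.293
grip_force: 0.0
```

send_rows:
  linear:
    - [0, 0, 0]
    - [0, 0, 0]
    - [0, 0, 0]
    - [0, 0, 0]
    - [0, 0, 0]
  rot:
    - [0, 0, 0]
    - [0, 0, 0]
    - [0, 0, 0]
    - [0, 0, 0]
    - [0, 0, 0]
  fingers: [1, 1, 1, 1, 1]

```text
clock: 3.53
tcp_pos: [0.544, -0.3304, 0.1605]
tcp_rot: [0.068, 0.998, -0.0, 0.0]
wrist_force: [-1.4, -2.1, 3.4]
gripper_width: 0.105
grip_force: 35.0
```

Gripped: the opening is 9.8 mm. Lifting straight out, high enough to clear the blue plate.

send_rows:
  linear:
    - [0, 0, 0.08]
    - [0, 0, 0.15]
    - [0, 0, 0.2]
    - [0, 0, 0.2]
    - [0, 0, 0.2]
  rot:
    - [0, 0, 0]
    - [0, 0, 0]
    - [0, 0, 0]
    - [0, 0, 0]
    - [0, 0, 0]
  fingers: [1, 1, 1, 1, 1]

```text
clock: 3.95
tcp_pos: [0.5435, -0.3292, 0.2861]
tcp_rot: [0.068, 0.998, 0.001, -0.001]
wrist_force: [0.6, 0.2, -2.9]
gripper_width: 0.106
grip_force: 35.0
```

send_rows:
  linear:
    - [0, 0, 0.2]
    - [0, 0, 0.2]
    - [0, 0, 0.2]
    - [0, 0.05, 0.15]
    - [0, 0.1, 0.05]
  rot:
    - [0, 0, 0]
    - [0, 0, 0]
    - [0, 0, 0]
    - [0, 0, 0]
    - [0, 0, 0]
  fingers: [1, 1, 1, 1, 1]

```text
clock: 4.37
tcp_pos: [0.5439, -0.3077, 0.4083]
tcp_rot: [0.069, 0.998, -0.001, 0.002]
wrist_force: [-0.6, -0.0, -2.7]
gripper_width: 0.104
grip_force: 35.0
```

send_rows:
  linear:
    - [0, 0.18, 0]
    - [0, 0.2, 0]
    - [0, 0.2, 0]
    - [0, 0.2, 0]
    - [0, 0.2, 0]
  rot:
    - [0, 0, 0.03]
    - [0, 0, 0.03]
    - [0, 0, 0.03]
    - [0, 0, 0.03]
    - [0, 0, 0.03]
  fingers: [1, 1, 1, 1, 1]

```text
clock: 4.78
tcp_pos: [0.543, -0.1577, 0.4035]
tcp_rot: [-0.045, 0.999, 0.001, -0.001]
wrist_force: [0.8, 1.0, -2.7]
gripper_width: 0.105
grip_force: 35.0
```

send_rows:
  linear:
    - [0, 0.2, 0]
    - [0, 0.2, 0]
    - [0, 0.2, 0]
    - [0, 0.2, 0]
    - [0, 0.2, 0]
  rot:
    - [0, 0, 0.03]
    - [0, 0, 0.03]
    - [0, 0, 0.03]
    - [0, 0, 0.03]
    - [0, 0, 0]
  fingers: [1, 1, 1, 1, 1]

```text
clock: 5.2
tcp_pos: [0.5427, -0.0079, 0.4036]
tcp_rot: [-0.135, 0.991, 0.001, -0.001]
wrist_force: [0.0, 0.4, -3.2]
gripper_width: 0.104
grip_force: 35.0
```

send_rows:
  linear:
    - [0.011, 0.157, -0.1]
    - [0.011, 0.157, -0.15]
    - [0.011, 0.157, -0.2]
    - [0.011, 0.157, -0.2]
    - [0.011, 0.157, -0.2]
  rot:
    - [0, 0, 0]
    - [0, 0, 0]
    - [0, 0, 0]
    - [0, 0, 0]
    - [0, 0, 0]
  fingers: [1, 1, 1, 1, 1]

```text
clock: 5.62
tcp_pos: [0.5505, 0.1093, 0.2751]
tcp_rot: [-0.134, 0.991, 0.0, -0.001]
wrist_force: [0.3, -0.3, -4.2]
gripper_width: 0.103
grip_force: 35.0
```

send_rows:
  linear:
    - [0, 0, -0.2]
    - [0, 0, -0.2]
    - [0, 0, -0.17]
    - [0, 0, -0.1]
    - [0, 0, -0.04]
  rot:
    - [0, 0, 0]
    - [0, 0, 0]
    - [0, 0, 0]
    - [0, 0, 0]
    - [0, 0, 0]
  fingers: [1, 1, 1, 1, 1]

```text
clock: 6.03
tcp_pos: [0.5495, 0.108, 0.1674]
tcp_rot: [-0.134, 0.991, 0.0, -0.003]
wrist_force: [-0.0, 0.0, -4.1]
gripper_width: 0.104
grip_force: 35.0
```

send_rows:
  linear:
    - [0, 0, 0]
    - [0, 0, 0]
  rot:
    - [0, 0, 0]
    - [0, 0, 0]
  fingers: [1, 1]

```text
clock: 6.2
tcp_pos: [0.5519, 0.1077, 0.1711]
tcp_rot: [-0.134, 0.991, 0.0, -0.0]
wrist_force: [-0.0, 0.3, -3.1]
gripper_width: 0.108
grip_force: 35.0
```

```bash
cat > v.py <<'E'
exec(open('m.py').read().split("rect('Ytop'")[0])
s=monitor.sense(); print(s['tcp_pos'],s['tcp_rot'])
n='a'
for k in('side','top'):
    p,d,W,c=grab(k); D=dict(p=p,W=W); h=hsv(p)
    m=((h[...,0]>=20)&(h[...,0]<=35)&(h[...,1]>120)&(np.abs(W[...,0]-.55)<.12)&(np.abs(W[...,1]-.11)<.06)&(W[...,2]>.03))
    P=W[m]; print(k,len(P)); rect('Y',P)
    if k=='side':
        U,Sg,V=np.linalg.svd(P-np.median(P,0)); nrm=V[2]*np.sign(V[2][1]); print('normal',nrm,np.degrees(np.arctan2(nrm[1],nrm[0])))
        e=np.cross([0,0,1],nrm); e/=np.linalg.norm(e); e*=np.sign(e[0]); f=np.cross(nrm,e); f*=np.sign(f[2])
        q=np.c_[P@e,P@f]; r=cv2.minAreaRect((q*1000).astype(np.float32)); print('inplane',r)
        o=np.median(P@nrm)*nrm
        # hole: largest interior contour
        M=m.astype(np.uint8); M=cv2.morphologyEx(M,cv2.MORPH_CLOSE,np.ones((3,3),np.uint8)); C,H=cv2.findContours(M,cv2.RETR_CCOMP,cv2.CHAIN_APPROX_NONE)
        I=[(cv2.contourArea(x),x) for x,hh in zip(C,H[0]) if hh[3]>=0]; a,x=max(I,key=lambda t:t[0])
        i,R,t=c; uv=x[:,0,:].astype(float); ray=np.c_[(uv[:,0]-i['cx'])/i['fx'],(uv[:,1]-i['cy'])/i['fy'],np.ones(len(uv))]@R; C0=-R.T@t
        k0=np.median(P@nrm); hp=C0+ray*((k0-C0@nrm)/(ray@nrm))[:,None]
        print('hole px',uv.mean(0),a,'front-face ctr',(hp.max(0)+hp.min(0))/2,'extent',hp.max(0)-hp.min(0))
    save('v%s_%s.png'%(k,n),p[60:260,180:460] if k=='side' else p)
E
python3 v.py; python3 -c "
import cv2;p=cv2.imread('pics/vside_a.png');cv2.imwrite('pics/vs.png',cv2.resize(p,None,fx=2.8,fy=2.8))"
```

```text
[0.55192644 0.10771847 0.17110323] [-1.33776675e-01  9.91011499e-01  9.38536729e-05 -2.75992783e-05]
side 1241
Y 1241 minRect mm [547.6 108.9] [111.2  55.5] 29.84 z [0.037 0.122 0.202]
normal [-0.26212004  0.96503278 -0.00219542] 105.19593249629857
inplane ((558.8262939453125, 157.20205688476562), (111.88265991210938, 253.77694702148438), 0.05171985551714897)
hole px [303.36666667 169.        ] 84.0 front-face ctr [0.54891169 0.10071576 0.1462472 ] extent [0.03418462 0.00932347 0.03765068]
top 0Traceback (most recent call last):
  File "v.py", line 7, in <module>
    P=W[m]; print(k,len(P)); rect('Y',P)
                             ~~~~^^^^^^^
  File "<string>", line 5, in rect
    return _quantile_unchecked(
        a, q, axis, out, overwrite_input, method, keepdims, weights)
    return _ureduce(a,
                    func=_quantile_ureduce_func,
    ...<5 lines>...
                    overwrite_input=overwrite_input,
                    method=method)
    r = func(a, **kwargs)
    result = _quantile(arr,
                       quantiles=q,
    ...<2 lines>...
                       out=out,
                       weights=wgt)
    slices_having_nans = np.isnan(arr[-1, ...])
                                  ~~~^^^^^^^^^
IndexError: index -1 is out of bounds for axis 0 with size 0
```

View pics/vs.png

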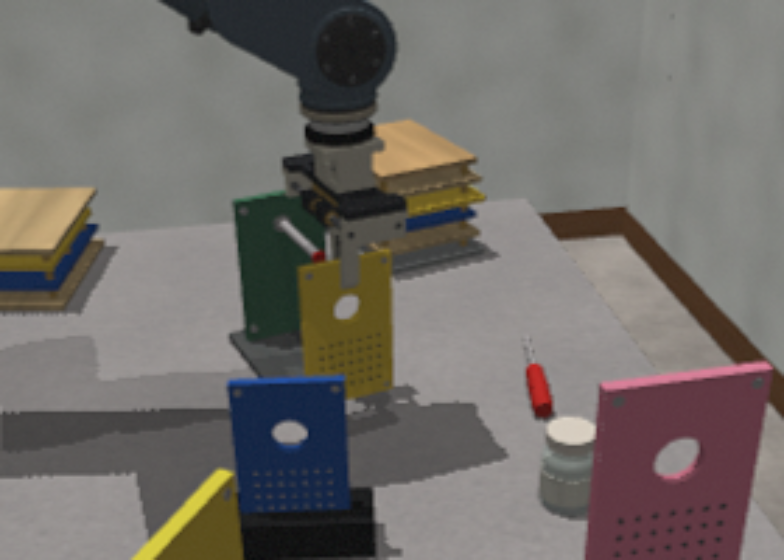

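The plate is in front of the rail, hole at crop (347,306), rail tip at crop (320,257), so it must come up about 27 mm. Measuring the rail's lateral line once more from the first top picture.

```bash
python3 - <<'E'
exec(open('m.py').read().split("rect('Ytop'")[0])
a=np.radians(15.5); e=np.array([np.cos(a),np.sin(a)]); r=np.array([e[1],-e[0]])
W=T['W']; P=W[(W[...,2]>.170)&(W[...,2]<.182)]; E=P[:,:2]@e; L=(P[:,:2]-[.4968,.3073])@r
k=(abs(E-.5615)<.02)&(L>-.01)&(L<.15); 
for b in np.arange(0,.14,.012):
    q=k&(L>=b)&(L<b+.012)
    if q.sum(): print(round(b,3),q.sum(),np.round(E[q].min(),4),np.round(np.median(E[q]),4),np.round(E[q].max(),4),np.round(np.percentile(P[q,2],90),4))
s=monitor.sense()['tcp_pos'];print('tcp e',s[:2]@e,'L',(s[:2]-[.4968,.3073])@r)
E
```

```text
0.0 27 0.5527 0.5632 0.5721 0.1786
0.012 19 0.5578 0.5633 0.5692 0.1779
0.024 21 0.5589 0.5643 0.57 0.1782
0.036 20 0.5583 0.5634 0.5698 0.1789
0.048 21 0.5583 0.5632 0.5692 0.1787
0.06 20 0.5586 0.5641 0.5694 0.1787
0.072 20 0.5586 0.5637 0.57 0.1774
0.084 20 0.5589 0.5639 0.5699 0.1792
0.096 20 0.559 0.5645 0.5706 0.178
0.108 19 0.5568 0.5646 0.5708 0.1785
0.12 12 0.5587 0.5643 0.5729 0.1782
tcp e 0.5612038890508437 L 0.20732276205076913
```

send_rows:
  linear:
    - [0.012, 0.003, 0.09]
    - [0.011, 0.003, 0.09]
    - [0, 0, 0.01]
    - [0, 0, 0]
    - [0, 0, 0]
  rot:
    - [0, 0, 0]
    - [0, 0, 0]
    - [0, 0, 0]
    - [0, 0, 0]
    - [0, 0, 0]
  fingers: [1, 1, 1, 1, 1]

```text
clock: 6.72
tcp_pos: [0.5554, 0.1082, 0.199]
tcp_rot: [-0.134, 0.991, -0.0, 0.0]
wrist_force: [-0.6, 0.5, -3.8]
gripper_width: 0.107
grip_force: 35.0
```

send_rows:
  linear:
    - [-0.02, 0.075, 0]
    - [-0.025, 0.09, 0]
    - [-0.025, 0.09, 0]
    - [0, 0, 0]
    - [0, 0, 0]
  rot:
    - [0, 0, 0]
    - [0, 0, 0]
    - [0, 0, 0]
    - [0, 0, 0]
    - [0, 0, 0]
  fingers: [1, 1, 1, 1, 1]

```text
clock: 7.13
tcp_pos: [0.5446, 0.1478, 0.1989]
tcp_rot: [-0.135, 0.991, -0.0, -0.0]
wrist_force: [-0.0, -0.3, -3.4]
gripper_width: 0.107
grip_force: 35.0
```

```bash
sed -i "s/('side','top')/('side',)/; s/n='a'/n='b'/; s/W\[...,1\]-.11)<.06/W[...,1]-.14)<.06/" v.py; python3 v.py; python3 -c "
import cv2;p=cv2.imread('pics/vside_b.png')[70:150,80:180];cv2.imwrite('pics/vs2.png',cv2.resize(p,None,fx=7,fy=7,interpolation=2))"
```

```text
[0.54462884 0.14779616 0.1989344 ] [-1.34696080e-01  9.90886945e-01 -2.98164742e-05 -1.68336804e-04]
side 1419
Y 1419 minRect mm [540.7 149.7] [109.1  59.3] 32.47 z [0.054 0.14  0.23 ]
normal [-0.26610199  0.963942   -0.00235588] 105.43248766926564
inplane ((563.4019775390625, 180.41976928710938), (263.9314270019531, 111.64900970458984), 89.0604248046875)
hole px [299.34482759 156.17241379] 78.5 front-face ctr [0.54391899 0.1414414  0.17423639] extent [0.0313825  0.00870713 0.03738671]
```

View pics/vs2.png

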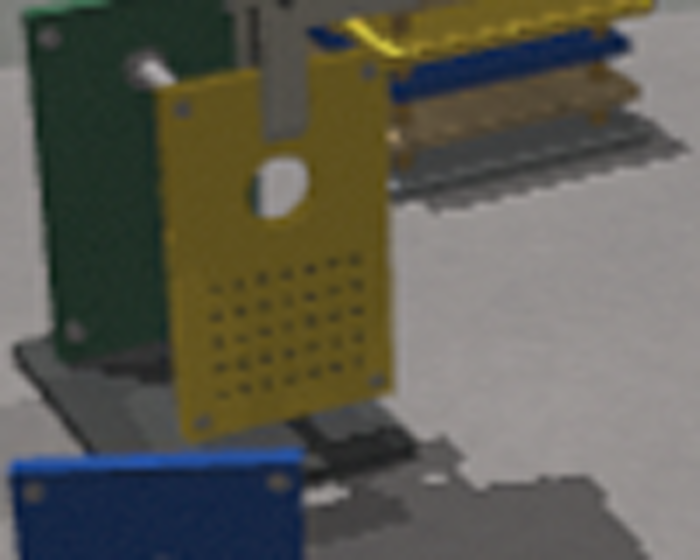

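The hole (crop 278,188) is lined up; the plate's lateral reading is 0.5634 against 0.564 for the rail. Inserting in steps while watching the force.

send_rows:
  linear:
    - [-0.018, 0.065, 0]
    - [-0.018, 0.065, 0]
    - [-0.018, 0.065, 0]
    - [-0.018, 0.065, 0]
    - [0, 0, 0]
  rot:
    - [0, 0, 0]
    - [0, 0, 0]
    - [0, 0, 0]
    - [0, 0, 0]
    - [0, 0, 0]
  fingers: [1, 1, 1, 1, 1]

```text
clock: 7.6
tcp_pos: [0.5337, 0.1875, 0.1992]
tcp_rot: [-0.134, 0.991, 0.0, -0.0]
wrist_force: [-0.9, 0.2, -3.6]
gripper_width: 0.106
grip_force: 35.0
```

send_rows:
  linear:
    - [-0.018, 0.065, 0]
    - [-0.018, 0.065, 0]
    - [-0.018, 0.065, 0]
    - [-0.018, 0.065, 0]
    - [0, 0, 0]
  rot:
    - [0, 0, 0]
    - [0, 0, 0]
    - [0, 0, 0]
    - [0, 0, 0]
    - [0, 0, 0]
  fingers: [1, 1, 1, 1, 1]

```text
clock: 8.02
tcp_pos: [0.5229, 0.2264, 0.1991]
tcp_rot: [-0.134, 0.991, 0.0, -0.0]
wrist_force: [-0.3, -0.4, -3.6]
gripper_width: 0.106
grip_force: 35.0
```

```bash
python3 - <<'E'
from h import *
s=monitor.sense();print(s['tcp_pos'],s['wrist_force'],s['moment'])
p,d,W,c=grab('side'); q=p[115:215,250:350]; a=cv2.resize(q,None,fx=4,fy=4)
p,d,W,c=grab('top'); b=cv2.resize(p[170:270,160:260],None,fx=4,fy=4); save('v3.png',np.hstack([a,b]))
E
```

```text
[0.52290999 0.22635187 0.19910909] [-0.27159078 -0.43198616 -3.63841413] [0.18134142 0.03326004 0.03019943]
```

View pics/v3.png

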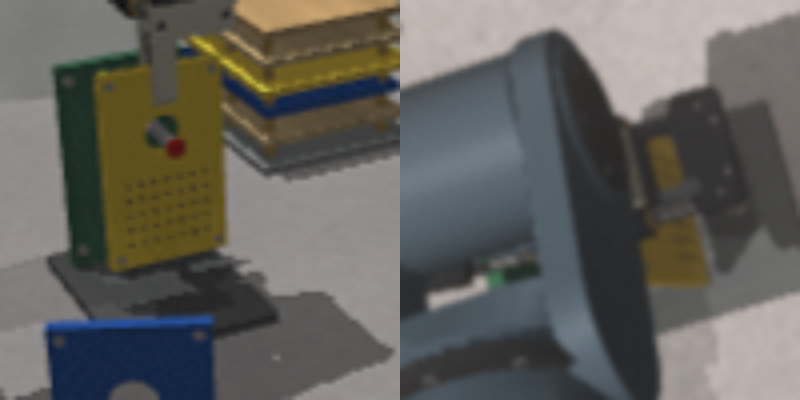

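The red tip (175,147) protrudes through the hole, so the plate is on the rail at L = 85 mm with no contact. Lowering gently until the plate rests on the rail.

send_rows:
  linear:
    - [0, 0, -0.02]
    - [0, 0, -0.02]
    - [0, 0, -0.015]
    - [0, 0, 0]
    - [0, 0, 0]
  rot:
    - [0, 0, 0]
    - [0, 0, 0]
    - [0, 0, 0]
    - [0, 0, 0]
    - [0, 0, 0]
  fingers: [1, 1, 1, 1, 1]

```text
clock: 8.53
tcp_pos: [0.5235, 0.2243, 0.1906]
tcp_rot: [-0.134, 0.991, -0.0, -0.0]
wrist_force: [-0.7, 0.3, -3.0]
gripper_width: 0.105
grip_force: 35.0
```

send_rows:
  linear:
    - [0, 0, -0.01]
    - [0, 0, -0.005]
    - [0, 0, 0]
    - [0, 0, 0]
  rot:
    - [0, 0, 0]
    - [0, 0, 0]
    - [0, 0, 0]
    - [0, 0, 0]
  fingers: [1, 1, 1, 1]

```text
clock: 8.87
tcp_pos: [0.5235, 0.2245, 0.1886]
tcp_rot: [-0.134, 0.991, -0.0, -0.0]
wrist_force: [0.3, -0.3, -3.9]
gripper_width: 0.109
grip_force: 35.0
```

send_rows:
  linear:
    - [0, 0, -0.01]
    - [0, 0, 0]
    - [0, 0, 0]
  rot:
    - [0, 0, 0]
    - [0, 0, 0]
    - [0, 0, 0]
  fingers: [1, 1, 1]

```text
clock: 9.12
tcp_pos: [0.5237, 0.2246, 0.1874]
tcp_rot: [-0.134, 0.991, 0.0, 0.0]
wrist_force: [-0.1, 0.3, -0.7]
gripper_width: 0.105
grip_force: 35.0
```

send_rows:
  linear:
    - [0, 0, -0.008]
    - [0, 0, 0]
    - [0, 0, 0]
  rot:
    - [0, 0, 0]
    - [0, 0, 0]
    - [0, 0, 0]
  fingers: [1, 1, 1]

```text
clock: 9.37
tcp_pos: [0.5238, 0.2246, 0.1872]
tcp_rot: [-0.134, 0.991, 0.0, 0.001]
wrist_force: [-4.2, -1.0, 10.0]
gripper_width: 0.105
grip_force: 35.0
```

Contact at the expected height. Backing off a hair, then opening gently.

send_rows:
  linear:
    - [0, 0, 0.006]
    - [0, 0, 0]
    - [0, 0, 0]
    - [0, 0, 0]
    - [0, 0, 0]
  rot:
    - [0, 0, 0]
    - [0, 0, 0]
    - [0, 0, 0]
    - [0, 0, 0]
    - [0, 0, 0]
  fingers: [1, 0.75, 0.7, 0.6, 0.5]
  force: 10

```text
clock: 9.78
tcp_pos: [0.5235, 0.2246, 0.1867]
tcp_rot: [-0.134, 0.991, 0.0, -0.0]
wrist_force: [-0.2, 0.5, -0.4]
gripper_width: 0.227
grip_force: 0.0
```

send_rows:
  linear:
    - [0, 0, 0]
    - [0, 0, 0]
    - [0, 0, 0]
    - [0, 0, 0]
    - [0, 0, 0]
  rot:
    - [0, 0, 0]
    - [0, 0, 0]
    - [0, 0, 0]
    - [0, 0, 0]
    - [0, 0, 0]
  fingers: [0.4, 0.3, 0.2, 0.1, 0]

```text
clock: 10.2
tcp_pos: [0.5235, 0.2245, 0.1868]
tcp_rot: [-0.134, 0.991, 0.0, 0.0]
wrist_force: [-0.2, 0.3, 0.0]
gripper_width: 0.47
grip_force: 0.0
```

```bash
cat > s.py <<'E'
import sys
exec(open('m.py').read().split("rect('Ytop'")[0])
p,d,W,c=grab('side'); h=hsv(p); root=np.array([.498,.3073]); a=np.radians(15.5); e=np.array([np.cos(a),np.sin(a)]); r=np.array([e[1],-e[0]])
m=((h[...,0]>=20)&(h[...,0]<=35)&(h[...,1]>120)&(abs(W[...,:2]@e-.563)<.08)&(W[...,1]>.15)&(W[...,1]<.32)&(W[...,2]>.03)&(W[...,2]<.24))
P=W[m]; L=(P[:,:2]-root)@r; E=P[:,:2]@e; k=abs(L-np.median(L))<.03; P,L,E=P[k],L[k],E[k]
A=np.c_[E-.563,P[:,2]-.17,np.ones(len(P))]; x=np.linalg.lstsq(A,L,rcond=None)[0]
print('n',len(P),'front-face L at rail',x[2],'yaw deg',np.degrees(np.arctan(x[0])),'tilt deg',np.degrees(np.arctan(x[1])),'E',np.percentile(E,[1,99]),'z',np.percentile(P[:,2],[1,99]))
s=monitor.sense();print(s['clock'],s['tcp_pos'],s['wrist_force'])
save(sys.argv[1],cv2.resize(p[100:220,240:360],None,fx=4,fy=4))
E
python3 s.py s1.png
```

```text
n 1269 front-face L at rail 0.09211796845660734 yaw deg 0.383910989295199 tilt deg -0.45152961232712185 E [0.50648922 0.6162702 ] z [0.04171572 0.21835483]
10.25 [0.52350351 0.22451742 0.18681965] [-0.03447191  0.42672145  0.39084165]
```

The plate hangs freely with its centre 87 mm from the panel, tilt −0.5°. Rising, standing off beyond the plate, and turning the gripper 90° to sit astride the rail.

send_rows:
  linear:
    - [0, 0, 0.1]
    - [0, 0, 0.17]
    - [0, 0, 0.2]
    - [0, 0, 0.2]
    - [0, 0, 0.1]
  rot:
    - [0, 0, 0]
    - [0, 0, 0]
    - [0, 0, 0]
    - [0, 0, 0]
    - [0, 0, 0]
  fingers: [0, 0, 0, 0, 0]

```text
clock: 10.67
tcp_pos: [0.5242, 0.2248, 0.306]
tcp_rot: [-0.134, 0.991, 0.0, 0.002]
wrist_force: [-0.6, 0.6, 0.2]
gripper_width: 0.503
grip_force: 0.0
```

send_rows:
  linear:
    - [0.021, -0.075, 0]
    - [0.021, -0.075, 0]
    - [0.021, -0.075, 0]
    - [0.021, -0.075, 0]
    - [0.021, -0.075, 0]
  rot:
    - [0, 0, -0.08]
    - [0, 0, -0.08]
    - [0, 0, -0.08]
    - [0, 0, -0.08]
    - [0, 0, -0.08]
  fingers: [-0.2, -0.29, -0.29, -0.29, -0.29]

```text
clock: 11.08
tcp_pos: [0.5393, 0.1677, 0.3024]
tcp_rot: [0.168, 0.986, 0.0, 0.0]
wrist_force: [-0.2, -0.1, -0.2]
gripper_width: 0.641
grip_force: 0.0
```

send_rows:
  linear:
    - [0, 0, 0]
    - [0, 0, 0]
    - [0, 0, 0]
    - [0, 0, 0]
    - [0, 0, 0]
  rot:
    - [0, 0, -0.08]
    - [0, 0, -0.08]
    - [0, 0, -0.08]
    - [0, 0, -0.08]
    - [0, 0, -0.08]
  fingers: [-0.29, -0.29, -0.29, -0.29, -0.29]

```text
clock: 11.5
tcp_pos: [0.5392, 0.1682, 0.3023]
tcp_rot: [0.452, 0.892, 0.0, -0.0]
wrist_force: [-0.4, -0.2, 0.6]
gripper_width: 0.648
grip_force: 0.0
```

send_rows:
  linear:
    - [0, 0, 0]
    - [0, 0, 0]
    - [0, 0, 0]
    - [0, 0, 0]
    - [0, 0, 0]
  rot:
    - [0, 0, -0.08]
    - [0, 0, -0.08]
    - [0, 0, -0.08]
    - [0, 0, -0.006]
    - [0, 0, 0]
  fingers: [-0.29, -0.29, -0.29, -0.29, -0.29]

```text
clock: 11.92
tcp_pos: [0.5392, 0.1683, 0.3023]
tcp_rot: [0.604, 0.797, -0.0, -0.0]
wrist_force: [0.5, -0.4, 0.2]
gripper_width: 0.644
grip_force: 0.0
```

```bash
python3 s.py s2.png; python3 - <<'E'
from h import *
s=monitor.sense(); from scipy.spatial.transform import Rotation as R
y=R.from_quat(s['tcp_rot']).as_matrix()[:,1]; print('y ang',np.degrees(np.arctan2(y[1],y[0])),s['gripper_width'])
a=np.radians(15.5); e=np.array([np.cos(a),np.sin(a)]); r=np.array([e[1],-e[0]]);p=s['tcp_pos'][:2];print('E',p@e,'L',(p-[.4968,.3073])@r)
E
```

```text
n 1357 front-face L at rail 0.09231492408611638 yaw deg 0.46122883753277744 tilt deg -0.1767976044875387 E [0.50544187 0.61594116] z [0.04151199 0.21877516]
11.9667 [0.53922464 0.16828713 0.30232749] [0.39230732 0.31297505 0.03087754]
y ang 15.698019201814681 0.648308187505737
E 0.5645860625962602 L 0.14529453086802316
```

View pics/s2.png

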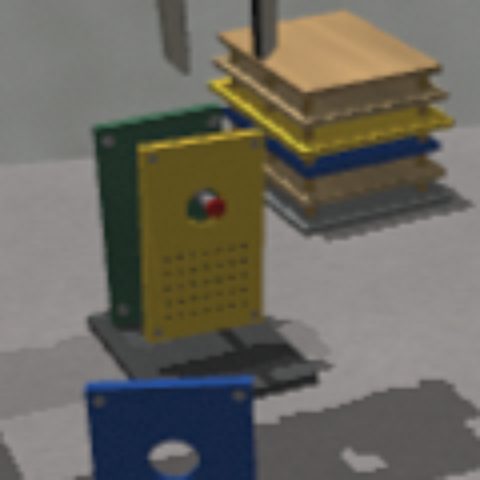

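The plate hangs still (crop 140–265 × 135–335), with the red tip showing and the fingers in front of it. Descending astride the rail.

send_rows:
  linear:
    - [0, 0, -0.2]
    - [0, 0, -0.2]
    - [0, 0, -0.22]
    - [0, 0, -0.2]
    - [0, 0, -0.15]
  rot:
    - [0, 0, 0]
    - [0, 0, 0]
    - [0, 0, 0]
    - [0, 0, 0]
    - [0, 0, 0]
  fingers: [-0.29, -0.29, -0.29, -0.29, -0.29]

```text
clock: 12.38
tcp_pos: [0.5384, 0.1681, 0.1544]
tcp_rot: [0.604, 0.797, -0.001, -0.001]
wrist_force: [-0.7, 0.2, 0.6]
gripper_width: 0.646
grip_force: 0.0
```

send_rows:
  linear:
    - [-0.012, 0.045, 0]
    - [-0.014, 0.051, 0]
    - [-0.014, 0.051, 0]
    - [-0.012, 0.045, 0]
    - [0, 0, 0]
  rot:
    - [0, 0, 0]
    - [0, 0, 0]
    - [0, 0, 0]
    - [0, 0, 0]
    - [0, 0, 0]
  fingers: [-0.29, -0.29, -0.29, -0.29, -0.29]

```text
clock: 12.8
tcp_pos: [0.5317, 0.1988, 0.1584]
tcp_rot: [0.605, 0.796, 0.001, 0.001]
wrist_force: [-0.9, -0.3, 0.6]
gripper_width: 0.649
grip_force: 0.0
```

send_rows:
  linear:
    - [-0.0054, 0.0193, 0]
    - [-0.0054, 0.0193, 0]
    - [-0.0054, 0.0193, 0]
    - [-0.0054, 0.0193, 0]
    - [-0.0054, 0.0193, 0]
  rot:
    - [0, 0, 0]
    - [0, 0, 0]
    - [0, 0, 0]
    - [0, 0, 0]
    - [0, 0, 0]
  fingers: [-0.29, -0.29, -0.29, -0.29, -0.29]

```text
clock: 13.22
tcp_pos: [0.5274, 0.2116, 0.1569]
tcp_rot: [0.606, 0.796, -0.0, 0.0]
wrist_force: [1.4, -3.0, 0.4]
gripper_width: 0.645
grip_force: 1.4
```

send_rows:
  linear:
    - [-0.0054, 0.0193, 0]
    - [-0.0054, 0.0193, 0]
    - [-0.0054, 0.0193, 0]
    - [-0.0054, 0.0193, 0]
    - [-0.0054, 0.0193, 0]
  rot:
    - [0, 0, 0]
    - [0, 0, 0]
    - [0, 0, 0]
    - [0, 0, 0]
    - [0, 0, 0]
  fingers: [-0.29, -0.29, -0.29, -0.29, -0.29]

```text
clock: 13.63
tcp_pos: [0.5233, 0.2262, 0.1569]
tcp_rot: [0.606, 0.796, 0.0, 0.0]
wrist_force: [1.3, -2.5, 2.1]
gripper_width: 0.644
grip_force: 1.4
```

```bash
python3 s.py s3.png
```

```text
n 1113 front-face L at rail 0.0765050406363213 yaw deg 0.35529422081424294 tilt deg -0.22606450025218872 E [0.50511694 0.61362015] z [0.0398054  0.21825553]
13.6833 [0.52313929 0.22674393 0.15685593] [0.38425776 1.56275972 0.46213058]
```

View pics/s3.png

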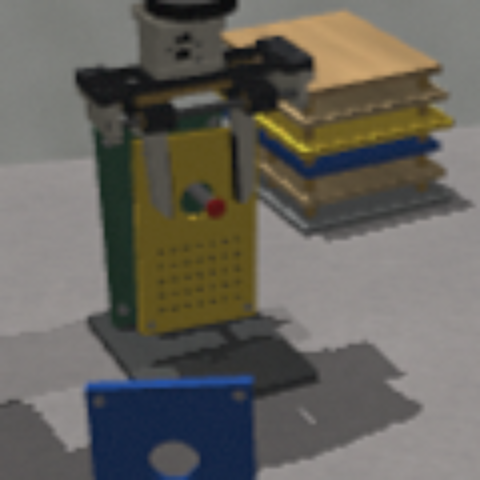

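It slides flat, with the fingers either side of the rail (crop 160 and 243). The front face is at 76 mm, so about 66 mm remains.

send_rows:
  linear:
    - [-0.0054, 0.0193, 0]
    - [-0.0054, 0.0193, 0]
    - [-0.0054, 0.0193, 0]
    - [-0.0054, 0.0193, 0]
    - [-0.0054, 0.0193, 0]
  rot:
    - [0, 0, 0]
    - [0, 0, 0]
    - [0, 0, 0]
    - [0, 0, 0]
    - [0, 0, 0]
  fingers: [-0.29, -0.29, -0.29, -0.29, -0.29]

```text
clock: 14.1
tcp_pos: [0.5192, 0.2408, 0.1568]
tcp_rot: [0.605, 0.796, -0.0, 0.0]
wrist_force: [1.9, -1.9, 0.3]
gripper_width: 0.644
grip_force: 1.4
```

send_rows:
  linear:
    - [-0.0054, 0.0193, 0]
    - [-0.0054, 0.0193, 0]
    - [-0.0054, 0.0193, 0]
    - [-0.0054, 0.0193, 0]
    - [-0.0054, 0.0193, 0]
  rot:
    - [0, 0, 0]
    - [0, 0, 0]
    - [0, 0, 0]
    - [0, 0, 0]
    - [0, 0, 0]
  fingers: [-0.29, -0.29, -0.29, -0.29, -0.29]

```text
clock: 14.52
tcp_pos: [0.5151, 0.2552, 0.1568]
tcp_rot: [0.606, 0.796, -0.0, -0.0]
wrist_force: [0.5, -2.8, 0.9]
gripper_width: 0.644
grip_force: 1.3
```

send_rows:
  linear:
    - [-0.0054, 0.0193, 0]
    - [-0.0054, 0.0193, 0]
    - [-0.0054, 0.0193, 0]
    - [-0.0054, 0.0193, 0]
    - [-0.0054, 0.0193, 0]
  rot:
    - [0, 0, 0]
    - [0, 0, 0]
    - [0, 0, 0]
    - [0, 0, 0]
    - [0, 0, 0]
  fingers: [-0.29, -0.29, -0.29, -0.29, -0.29]

```text
clock: 14.93
tcp_pos: [0.5111, 0.2697, 0.1568]
tcp_rot: [0.605, 0.796, -0.0, -0.0]
wrist_force: [0.3, -3.0, 1.1]
gripper_width: 0.644
grip_force: 1.4
```

send_rows:
  linear:
    - [-0.0054, 0.0193, 0]
    - [-0.0054, 0.0193, 0]
    - [-0.0054, 0.0193, 0]
    - [-0.0027, 0.0097, 0]
    - [-0.0027, 0.0097, 0]
  rot:
    - [0, 0, 0]
    - [0, 0, 0]
    - [0, 0, 0]
    - [0, 0, 0]
    - [0, 0, 0]
  fingers: [-0.29, -0.29, -0.29, -0.29, -0.29]

```text
clock: 15.35
tcp_pos: [0.5079, 0.2812, 0.1568]
tcp_rot: [0.605, 0.796, -0.0, -0.0]
wrist_force: [0.4, -2.1, 2.7]
gripper_width: 0.645
grip_force: 1.6
```

```bash
python3 s.py s4.png
```

```text
n 1030 front-face L at rail 0.019626386569603277 yaw deg 0.8959784421346516 tilt deg 0.1419824871386964 E [0.5053093  0.60934344] z [0.03987872 0.21812603]
15.4 [0.50780707 0.28144501 0.15683673] [ 0.43655392 -0.27549516  0.32402662]
```

Roughly 10 mm more. Creeping in at 1.5 mm per row until the force rises.

send_rows:
  linear:
    - [-0.0027, 0.0097, 0]
    - [-0.0027, 0.0097, 0]
    - [-0.0027, 0.0097, 0]
    - [-0.0027, 0.0097, 0]
    - [-0.0027, 0.0097, 0]
  rot:
    - [0, 0, 0]
    - [0, 0, 0]
    - [0, 0, 0]
    - [0, 0, 0]
    - [0, 0, 0]
  fingers: [-0.29, -0.29, -0.29, -0.29, -0.29]

```text
clock: 15.82
tcp_pos: [0.5059, 0.2884, 0.1568]
tcp_rot: [0.606, 0.796, -0.0, -0.0]
wrist_force: [1.1, -3.6, 1.9]
gripper_width: 0.647
grip_force: 1.6
```

send_rows:
  linear:
    - [-0.0018, 0.0064, 0]
    - [-0.0018, 0.0064, 0]
    - [0, 0, 0]
  rot:
    - [0, 0, 0]
    - [0, 0, 0]
    - [0, 0, 0]
  fingers: [-0.29, -0.29, -0.29]

```text
clock: 16.07
tcp_pos: [0.5054, 0.2902, 0.1568]
tcp_rot: [0.605, 0.796, -0.0, 0.0]
wrist_force: [1.0, -5.0, 1.5]
gripper_width: 0.642
grip_force: 2.1
```

send_rows:
  linear:
    - [-0.0018, 0.0064, 0]
    - [0, 0, 0]
    - [0, 0, 0]
  rot:
    - [0, 0, 0]
    - [0, 0, 0]
    - [0, 0, 0]
  fingers: [-0.29, -0.29, -0.29]

```text
clock: 16.32
tcp_pos: [0.5054, 0.2902, 0.1569]
tcp_rot: [0.605, 0.796, -0.001, 0.001]
wrist_force: [1.8, -10.4, 2.1]
gripper_width: 0.645
grip_force: 5.2
```

send_rows:
  linear:
    - [-0.0018, 0.0064, 0]
    - [0, 0, 0]
    - [0, 0, 0]
  rot:
    - [0, 0, 0]
    - [0, 0, 0]
    - [0, 0, 0]
  fingers: [-0.29, -0.29, -0.29]

```text
clock: 16.57
tcp_pos: [0.5054, 0.2902, 0.1569]
tcp_rot: [0.605, 0.796, -0.001, 0.001]
wrist_force: [3.8, -16.9, 3.9]
gripper_width: 0.649
grip_force: 8.5
```

```bash
python3 s.py s5.png
```

```text
n 1041 front-face L at rail 0.01023989119159727 yaw deg 0.7047958779843817 tilt deg 0.03801189995614487 E [0.50398132 0.61123304] z [0.03992955 0.21789973]
16.6167 [0.505398   0.2902444  0.15684649] [  3.59645773 -16.15509764   4.56242314]
```

The plate is pressed flat: force 17 N, front face at 10.2 mm against an ideal 10. Backing away along the rail, then up.

send_rows:
  linear:
    - [0.0036, -0.0128, 0]
    - [0.0054, -0.0193, 0]
    - [0.013, -0.048, 0]
    - [0.027, -0.096, 0]
    - [0.04, -0.145, 0]
  rot:
    - [0, 0, 0]
    - [0, 0, 0]
    - [0, 0, 0]
    - [0, 0, 0]
    - [0, 0, 0]
  fingers: [-0.29, -0.29, -0.29, -0.29, -0.29]

```text
clock: 17.03
tcp_pos: [0.518, 0.2444, 0.1568]
tcp_rot: [0.605, 0.796, 0.0, -0.0]
wrist_force: [1.2, 0.2, -0.8]
gripper_width: 0.646
grip_force: 0.0
```

send_rows:
  linear:
    - [0.05, -0.18, 0]
    - [0.05, -0.18, 0.05]
    - [0.05, -0.18, 0.15]
    - [0, -0.1, 0.2]
    - [0, -0.1, 0.2]
  rot:
    - [0, 0, 0]
    - [0, 0, 0]
    - [0, 0, 0]
    - [0, 0, 0]
    - [0, 0, 0]
  fingers: [-0.29, -0.29, -0.29, -0.29, -0.29]

```text
clock: 17.45
tcp_pos: [0.5405, 0.1315, 0.2475]
tcp_rot: [0.606, 0.795, -0.0, -0.001]
wrist_force: [0.8, 0.5, 0.6]
gripper_width: 0.649
grip_force: 0.0
```

send_rows:
  linear:
    - [0, 0, 0.2]
    - [0, 0, 0.2]
    - [0, 0, 0]
    - [0, 0, 0]
    - [0, 0, 0]
  rot:
    - [0, 0, 0]
    - [0, 0, 0]
    - [0, 0, 0]
    - [0, 0, 0]
    - [0, 0, 0]
  fingers: [-0.29, -0.29, -0.29, -0.29, -0.29]

```text
clock: 17.87
tcp_pos: [0.5404, 0.1329, 0.306]
tcp_rot: [0.605, 0.796, -0.0, -0.0]
wrist_force: [-0.3, -0.3, -1.1]
gripper_width: 0.644
grip_force: 0.0
```

```bash
python3 s.py s6.png; python3 - <<'E'
from h import *
p,d,W,c=grab('side'); save('fin.png',p)
E
```

```text
n 1248 front-face L at rail 0.009847429757936935 yaw deg 0.47748524142224225 tilt deg -0.20894207649315216 E [0.50153409 0.61486999] z [0.03978516 0.22013244]
17.9167 [0.54020925 0.13293148 0.30553557] [ 0.77410225  0.07284649 -0.37121302]
```

View pics/fin.png

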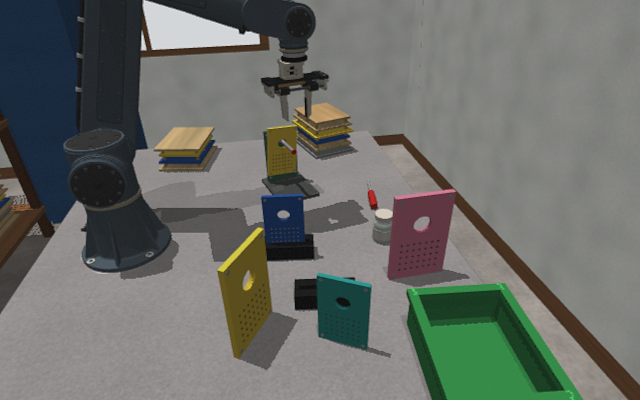

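The yellow plate hangs flat on the panel (282,152) at 9.8 mm, with the gripper clear of it. The blue plate (283,220), jar (383,226) and screwdriver (372,196) are undisturbed. Handing in.

```bash
python3 -c "
from workcell import close_job
print(close_job())"
```

```text
the job is handed in; nothing more can be done
None
```

The yellow plate is hanging flat against the green panel, released about 87 mm clear of it and then pushed back. The gripper is clear, the blue plate, jar and screwdriver look untouched in the last picture, and the job was handed in at about 18 s.

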